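Press the wax puck home in its mould with the reversible ratchet lever

TASK

The puck press on the wax counter is still set to raise. Flip the direction pawl on its ratchet lever over to the lowering side, then swing the lever back and forth to wind the ram down until the wax puck sits fully home in its mould and the lever comes up firm, about 15 N at the grip; do not force it to 20 N or the puck cracks. Then let go, leaving the pawl on lowering and the ram clamped on the puck, and leave the plate with the spare puck, the cork and the brush alone.

Things in the scene. Friction and masses are not known exactly. Their poses are not given: they have to be found in the camera images.
- press: Bolted-down black iron screw press: bed 200 x 250 mm, columns 92 mm each side of the screw axis, crosshead top 184 mm up, column nuts to 202 mm. Origin: centre of the bed's underside, below the vertical screw axis; z up, y along the crosshead, the lever at mid swing points along -x. The wheel's cap is 218 mm up; the screw, 24 mm thick, stands up through it to about 260 mm.
- wheel (a joint): Turn of the steel ratchet wheel round the screw (84 mm across, 24 teeth), rad, positive = clockwise seen from above = ram down, 36 mm a turn. The lever's pawl turns it; it stays where it is left and holds the ram under load. From the start it takes 1.9 to 2.5 rad until the puck is home, more than one full swing.
- lever (a joint): Swing of the black iron lever about the screw axis, rad; positive = clockwise seen from above (lever pointing at the robot: towards the robot's left), 0 = along the press's -x, stops at -0.9 and 0.9. Flat bar 26 mm wide, top face 197 mm up; stays where it is left. With the pawl on lowering it drives the wheel when swung to positive and clicks back the other way (0.26 rad a tooth: up to that is lost per reversal).
- lever_grip (a point): Centre of the upright birch grip at the lever's end: round, 28 mm thick, 66 mm tall, 175 mm from the screw axis; its -x points outward along the lever. Force here, square to the lever: clicking back 2 to 3 N; driving 7 to 10 N until the puck is home, then climbing about 0.6 N per mm of grip travel. 15 N is properly firm (counts from 11 N); at 20 N the puck cracks. Stays tight when let go; a back stroke slackens it.
- lever_pivot (a point): Point on the screw axis at the height of the lever's top face (197 mm above the counter): the centre about which the lever and its grip swing.
- pawl (a joint): Rocking of the double-ended direction pawl on the lever, rad, -0.28 to 0.28; a spring snaps it to either side of 0. Negative = raising (as found), positive = lowering = thumb tab pushed to the side to which the lever swings positive (lever pointing at the robot: to the robot's left). A toe may rest on a tooth at about 0.17 and drops in to 0.28 when the lever moves.
- pawl_tab (a point): Grip point of the pawl's upright thumb tab: a steel fin 10 mm thick (across the lever) and 16 mm long (along it), top 14 mm above this point, free 20 mm below it down to the pawl's tail; 97 mm from the screw axis and 30 mm outward of the pawl's own pivot on the lever's centre line. Side to side it travels 17 mm; that takes about 2 N, and the lever stays put below about 3 N there.
- ram: Steel ram: the screw, with a round presser foot 54 mm across at its lower end, above the mould. Origin: centre of the foot's underside. It only moves up and down; at the start it is 2 to 8 mm above the puck.
- puck: Round violet wax puck, 60 mm across and 28 mm thick, stuck in the bore of the round steel mould (88 mm across) on the bed, standing 6 to 9 mm proud. Origin: centre of its underside, 32.5 mm above the counter when the puck is fully home (top flush with the mould's rim, 60 mm above the counter).
- plate: Bystander: round pewter warming plate, 170 mm across, 16 mm high, left of the press. Origin under its centre.
- spare: Bystander: spare wax puck, 60 mm across, 24 mm thick, lying on the pewter plate. Origin under its centre.
- cork: Bystander: cork polishing block, 100 x 45 x 32 mm, right of the press. Origin under its centre.
- brush: Bystander: hand brush, 180 mm long, lying right of the press.

How it is judged:
On the way, in this order (a step that is already met when the one before it is completed fails the run):
1. the pawl is flipped over to the lowering side (value of joint pawl above 0.1 rad), for 0.2 s.
2. the puck is home in its mould and the ram bears firmly on it (over 100 N, about 10 N at the grip) (z of puck in the frame of press below 0.0333 m and contact force between ram and puck above 100 N), for 0.1 s.
At the end, for the whole second after the job is handed in: the puck is within 0.8 mm of fully home in the mould, the ram stays clamped on it with over 60 N, the pawl is still on the lowering side and the released lever is at rest (z of puck in the frame of press below 0.0333 m and contact force between ram and puck above 60 N and value of joint pawl above 0.1 rad and velocity of joint lever between -0.1 and 0.1 rad/s); the robot touches nothing.
It fails at once if the puck is cracked: the ram presses on it with over 450 N (about 20 N at the grip) (contact force between ram and puck above 450 N).
It fails at once if the plate, the spare puck, the cork or the brush is shifted by more than 30 mm (distance of any of plate, spare, cork, brush from where it was at the start of the episode above 0.03 m).
It also fails if it takes over 69 s, if anything falls off the work surface, if the arm or the gripper's body presses on something with over 40 N, if the wrist force passes 120 N, or if a joint passes its speed limit or range.

ROBOT

A 6-joint arm with a two-finger parallel gripper is mounted at the origin on the work surface. World frame = base frame: x ahead of the robot, y to its left, z up, the work surface at z = 0. Lengths are in m, angles in rad, forces in N, time in s.
With the tool pointing down it reaches from about 0.35 to 0.775 m from the base axis. Payload 5.5 kg.
Tool frame: the origin (TCP) lies at the very end of the fingers, on their centre line; the grasp point (between the pads) lies 19 mm behind it; z points along the fingers, y is the line along which they close (so a half turn about z gives the same grasp; the last joint's range is limited). The gripper opens to 85 mm and grips with 20 to 120 N. Pads are 22 mm wide; open, the fingers measure 114 mm over their backs; the gripper's body (76 mm by 85 mm) begins 54 mm behind the grasp point. The pads swing forward as they close: fully open they stand 13 mm farther back than shut.
Start: joints at [1.089, 0.313, 0.046, 1.304, 0, 1.431], TCP at [0.193, 0.542, 0.205] pointing down, gripper open.
Joint ranges: [-2.76, 2.76], [-0.86, 1.69], [-1.03, 1.26], [-2.2, 2.34], [-1.47, 1.5], [-3.14, 3.14]. Speed limits (rad/s): [2.57, 2.57, 3.14, 3.14, 3.14, 3.14].

INTERFACE

Orientations are given as a rotation vector (axis times angle).
In Python, from workcell import sensors, camera, camera_info, env, spot_in, outline_of gives the robot as it stands.
- The arm moves only by the tool jog_arm, never from a script. Its argument "increments" is one flat list of numbers, 7 for each row, row after row: the closure, from 0 (fully open) to 1 (shut), then the shift along the tool's x, y, z in cm, then the turn, a rotation vector about the tool's x, y, z in rad. A call has 1 to 12 rows; each row is the pose to reach, as a shift and turn from the pose commanded when the call began, along the tool's axes at that moment; what a row does not reach only later rows make up. A row lasts 1/10 s, in which the tool goes at most 50 mm and 8.59 degrees, less where a joint would pass 70% of its speed; a pose out of reach is approached as far as the arm can. A call with a gripper value outside its range is refused whole. The fingers move at their own pace and stop on an object; the grip force is fixed at half the most. Time passes only in rows, so rows that repeat a pose let the fingers close. It gives the time, the measured TCP pose, the force, the opening and the grip force at its end, in the units of the state.
- sensors.state(): the state, without advancing time (a new reading comes with each control period).
- camera(name): name is "scene" or "side" or "wrist"; returns (picture, depth): 420x560x3 uint8, blue, green, red; 420x560 float32, m along the optical axis (not along the pixel's ray), 0 where there is no reading.
- camera_info(name): a dict with "fx", "fy", "cx", "cy" (pixels), "k1" (the pictures are not rectified: a ray, as slopes to the right and down, at radius r is drawn at 1 + k1 r^2 times it, then the intrinsics apply), "extrinsics" (4x4, takes a point from camera to world coordinates). Camera axes: x right, y up, looking along -z (the intrinsics and any distortion apply to the point x, -y, -z); pixel columns grow to the right and rows downward; lengths in m; the calibration is good to about 2 mm. A picture is of the moment at which its call begins: read the wrist's pose just before it. camera_info takes no time and is no camera call; for the wrist camera it gives the pose at the moment of the call.
- env.close_job(): hands the job in; it is judged then, once.
Trained networks look in the newest picture that a camera, given by its name, has taken for a name from the list of things; names that differ only in an ending like _2 or _b are one class to them, and where a whole thing is asked for, a point or a joint stands for the part that bears it (a point fixed in the world has none). Each returns a list of dicts, best first, with "p" (0 to 1); they miss things now and then, are a little off and sometimes report something else, mostly with a low value. They report only what shows in the picture. A call takes as long as a camera call.
- spot_in(camera, name): "extent" ([left, top, right, bottom] as shares, 0 to 1, of the picture: columns of its width, rows of its height, round what is visible of it).
- outline_of(camera, name): "region" (420x560 bool, what is visible of it) and "extent" ([left, top, right, bottom] as shares, 0 to 1, of the picture: columns of its width, rows of its height, round what is visible of it).
The state is a dict: "time": time; "qpos": joint angles; "dq": joint speeds; "joint_torque": joint torques, N m; "tcp_pos": TCP position; "eef_rot": TCP orientation; "force": force on the tool from outside, world axes, zero at the start; "moment": the same for the moment, N m; "grip_width": finger opening in m; "grasp_force": force on a finger pad.
Only numpy, scipy, OpenCV 4.12 (cv2) and the standard library are available. Lean on these libraries where they do the work, as an engineer would, in place of code of your own. Each camera call takes 0.05 s, during which the arm holds its last target. There are 200 camera calls.

## Working session

There is one attempt and no reset: what is moved stays moved. The work goes in short steps, Python scripts to look and compute and a tool call to move; the robot and the scene stay as the last step left them, time stands still between calls to the robot, and variables do not carry over. Pictures are saved under pics/ and viewed, at most 10 in all, crops included, and the job is handed in when it is done.

Besides the shell and the picture viewer there is one more tool, called after "Request:" by a JSON object that holds its "op" and its "data", one argument or row to a line. jog_arm: Moves the arm, as the interface text tells. Its arguments: {"type":"object","properties":{"increments":{"type":"array","items":{"type":"number"}}},"required":["increments"]}

```bash
ls; mkdir -p pics; cat > h.py <<'E'
import numpy as np, cv2
from workcell import sensors, camera, camera_info, env, spot_in, outline_of
def pix2w(info,u,v,d):
    xd=(u-info['cx'])/info['fx']; yd=(v-info['cy'])/info['fy']; k=info['k1']
    x,y=xd,yd
    for _ in range(20):
        r2=x*x+y*y; x=xd/(1+k*r2); y=yd/(1+k*r2)
    p=np.stack([x*d,-y*d,-d*np.ones_like(x),np.ones_like(x)],0)
    return (np.array(info['extrinsics'])@p)[:3].T
def cloud(name,region,depth,info):
    v,u=np.nonzero(region&(depth>0)); return pix2w(info,u.astype(float),v.astype(float),depth[v,u])
E
python3 - <<'E'
from h import *
s=sensors.state(); print(s)
for c in ['scene','side']:
    im,d=camera(c); cv2.imwrite(f'pics/{c}0.png',im); np.save(f'{c}0.npy',d); i=camera_info(c); print(c,np.array(i['extrinsics'])[:3,3],i['fx'])
    for n in ['press','wheel','lever','lever_grip','pawl_tab','puck']:
        r=outline_of(c,n)
        for q in r[:2]:
            p=cloud(c,q['region'],d,i)
            if len(p): print(n,round(q['p'],2),np.round(np.array(q['extent'])*[560,420,560,420]),len(p),np.median(p,0).round(3),np.percentile(p,2,0).round(3),np.percentile(p,98,0).round(3))
E
```

```text
pics
{'time': 0.0, 'qpos': array([1.08938058e+00, 3.13989961e-01, 4.49451309e-02, 1.30357431e+00,
       1.49738382e-05, 1.43119372e+00]), 'dq': array([-1.94203237e-04, -1.22419647e-03, -8.43470603e-04,  2.93494278e-03,
       -4.39145441e-05, -3.60551310e-04]), 'joint_torque': array([ 6.47234083e-04, -4.80622852e+01,  2.98534441e+01,  1.92880217e-02,
        9.58396276e-05, -2.98773230e-06]), 'tcp_pos': array([0.19247995, 0.54122887, 0.203901  ]), 'eef_rot': array([-5.34211502e-01, -3.09525870e+00,  2.71866641e-03]), 'force': array([-0.47598077,  0.4921321 , -0.05787851]), 'moment': array([0.02970439, 0.01986668, 0.00229127]), 'grasp_force': 0.0, 'grip_width': 0.08568979948402347}
scene [0.98453206 0.31672375 1.05144784] 394.9250899955129
press 0.8 [233. 165. 345. 315.] 7595 [0.639 0.096 0.056] [ 0.454 -0.028  0.002] [0.721 0.209 0.251]
wheel 0.78 [271. 213. 308. 246.] 672 [0.631 0.093 0.211] [0.586 0.049 0.199] [0.659 0.122 0.22 ]
lever 0.93 [274. 162. 336. 252.] 961 [0.528 0.088 0.199] [0.433 0.059 0.19 ] [0.664 0.128 0.264]
lever_grip 0.64 [270. 161. 337. 248.] 966 [0.529 0.087 0
[... 203 characters left out ...]
 ] [0.491 0.031 0.087] [0.588 0.121 0.244]
puck 0.69 [270. 161. 337. 248.] 1086 [0.532 0.087 0.199] [ 0.435  0.022 -0.001] [0.665 0.13  0.264]
puck 0.57 [288. 192. 316. 224.] 235 [0.559 0.083 0.21 ] [0.522 0.059 0.198] [0.583 0.124 0.244]
side [ 0.40443001 -0.92462935  1.34936836] 486.39364180656685
press 0.88 [248. 144. 342. 237.] 4675 [0.602 0.061 0.027] [ 0.442 -0.039  0.008] [0.715 0.194 0.249]
wheel 0.68 [293. 157. 321. 176.] 363 [0.614 0.072 0.209] [0.582 0.045 0.195] [0.659 0.115 0.219]
lever 0.75 [247. 158. 320. 177.] 784 [0.521 0.074 0.197] [ 0.43   0.041 -0.004] [0.64  0.289 0.262]
lever_grip 0.87 [248. 157. 320. 182.] 748 [0.518 0.074 0.198] [0.426 0.041 0.008] [0.645 0.27  0.263]
```

```bash
python3 - <<'E'
from h import *
a=cv2.imread('pics/scene0.png')[130:340,200:400]; b=cv2.imread('pics/side0.png')[120:260,220:370]
cv2.imwrite('pics/c0.png',np.hstack([cv2.resize(a,None,fx=2,fy=2,interpolation=2),cv2.resize(b,(400,420),interpolation=2)]))
d=np.load('scene0.npy'); i=camera_info('scene')
v,u=np.mgrid[0:420,0:560]; p=pix2w(i,u.ravel().astype(float),v.ravel().astype(float),d.ravel()); ok=d.ravel()>0
x,y,z=p.T
def st(n,m): q=p[m&ok]; print(n,len(q),q.mean(0).round(4),q.min(0).round(3),q.max(0).round(3))
near=(abs(x-.6)<.25)&(abs(y-.09)<.2)
st('screwtop',near&(z>.252)&(x>.55))
st('griptop',near&(z>.24)&(x<.5))
st('cap',near&(abs(z-.218)<.004)&(x>.56))
st('nuts',near&(z>.19)&(z<.207)&(x>.6)&(abs(y-.085)>.06))
st('tab',near&(z>.222)&(x>.49)&(x<.58))
q=p[near&ok&(z>.16)&(z<.207)&(abs(y-.085)>.05)&(x>.58)];print(len(q));
for s in (-1,1):
    w=q[(q[:,1]-.085)*s>0]; print(w.mean(0).round(4),w.min(0).round(3),w.max(0).round(3))
E
```

```text
screwtop 75 [0.6224 0.0869 0.2556] [0.61  0.074 0.252] [0.633 0.098 0.259]
griptop 109 [0.4522 0.0857 0.2566] [0.439 0.072 0.24 ] [0.461 0.097 0.267]
cap 136 [0.6276 0.0898 0.2175] [0.602 0.062 0.214] [0.658 0.114 0.222]
nuts 204 [0.6231 0.0945 0.1973] [ 0.608 -0.019  0.19 ] [0.636 0.192 0.206]
tab 43 [0.5276 0.0806 0.2378] [0.517 0.075 0.225] [0.533 0.086 0.245]
1108
[0.6271 0.0046 0.1837] [ 0.597 -0.03   0.161] [0.647 0.035 0.206]
[0.6279 0.1708 0.1828] [0.598 0.135 0.16 ] [0.648 0.204 0.204]
```

View pics/c0.png

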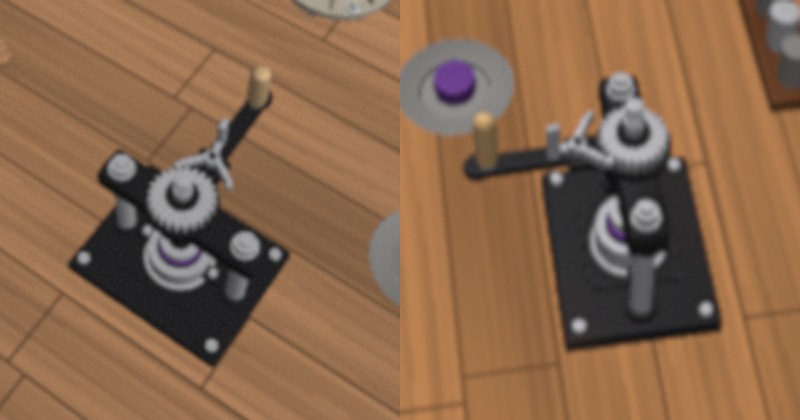

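The crops show the lever pointing at the robot (-x) and the tab displaced to the robot's right, so the pawl is on raising. In the scene crop, the grip is at about (260,85), the tab at (222,135) and the screw at (182,190).

```bash
cat >> h.py <<'E'
from scipy.spatial.transform import Rotation as Ro
AX=np.array([.6215,.0865]); RAD=.174
def rel(p0,R0,targets):
    "targets: (xyz, yaw of tool y about z minus 90deg); prints cm shift and turn"
    for p,yaw in targets:
        R=Ro.from_euler('z',yaw)*Ro.from_matrix(np.diag([-1,1,-1.]))
        print(np.r_[R0.inv().apply(np.array(p)-p0)*100,(R0.inv()*R).as_rotvec()].round(2))
E
python3 - <<'E'
from h import *
s=sensors.state()
R=Ro.from_rotvec(s['eef_rot']);print(R.as_matrix().round(3))
rel(s['tcp_pos'],R,[((.1925,.541,.33),-.342),((.525,.081,.33),0),((.525,.081,.27),0)])
E
```

```text
[[-0.942  0.335  0.   ]
 [ 0.335  0.942  0.   ]
 [-0.     0.    -1.   ]]
[ -0.    -0.08 -12.51   0.     0.     0.  ]
[-46.75 -32.28 -12.52   0.     0.    -0.34]
[-46.75 -32.28  -6.52   0.     0.    -0.34]
```

Request:
{"op": "jog_arm", "data": {
  "increments": [0.4,0,0,-6,0,0,0,0.4,0,0,-12,0,0,0,0.4,-4,-2.8,-12.5,0,0,0,0.4,-8,-5.5,-12.5,0,0,-0.06,0.4,-12,-8.3,-12.5,0,0,-0.12,0.4,-16,-11,-12.5,0,0,-0.17,0.4,-20,-13.8,-12.5,0,0,-0.23,0.4,-24,-16.6,-12.5,0,0,-0.28,0.4,-28,-19.3,-12.5,0,0,-0.34,0.4,-32,-22.1,-12.5,0,0,-0.34,0.4,-36,-24.8,-12.5,0,0,-0.34,0.4,-40,-27.6,-12.5,0,0,-0.34]
}}

```text
time: 1.9
tcp_pos: [0.478, 0.1459, 0.3301]
eef_rot: [0.003, 3.141, 0.001]
force: [1.0, 0.2, -0.2]
grip_width: 0.0515
grasp_force: 0.0
```

Request:
{"op": "jog_arm", "data": {
  "increments": [0.4,-2.3,-3.2,0,0,0,0,0.4,-4.7,-6.5,0,0,0,0,0.4,-4.7,-6.5,0,0,0,0]
}}

```text
time: 2.2
tcp_pos: [0.5265, 0.0787, 0.3287]
eef_rot: [-0.012, -3.142, 0.002]
force: [0.4, -0.2, 0.1]
grip_width: 0.0511
grasp_force: 0.0
```

```bash
python3 - <<'E'
from h import *
s=sensors.state(); i=camera_info('wrist'); im,d=camera('wrist'); print(s['tcp_pos'],np.array(i['extrinsics']).round(3))
cv2.imwrite('pics/w0.png',im)
v,u=np.mgrid[0:420,0:560]; p=pix2w(i,u.ravel().astype(float),v.ravel().astype(float),d.ravel()); ok=d.ravel()>0
x,y,z=p.T
def st(n,m):
    q=p[m&ok]
    if len(q): print(n,len(q),q.mean(0).round(4),np.percentile(q,3,0).round(4),np.percentile(q,97,0).round(4))
st('tab',(z>.238)&(z<.25)&(abs(x-.525)<.03)&(abs(y-.085)<.03))
st('grip',(z>.255)&(z<.275)&(abs(x-.447)<.03)&(abs(y-.085)<.03))
st('screw',(z>.25)&(z<.27)&(abs(x-.62)<.03)&(abs(y-.085)<.03))
for n in ['pawl_tab','lever_grip']:
    for q in outline_of('wrist',n)[:2]: print(n,q['p'],np.array(q['extent'])*[560,420,560,420])
E
```

```text
[0.52650042 0.07865828 0.32870327] [[ 0.007 -0.948 -0.319  0.445]
 [ 1.     0.007  0.003  0.08 ]
 [-0.001 -0.319  0.948  0.498]
 [ 0.     0.     0.     1.   ]]
tab 204 [0.5238 0.0809 0.2431] [0.5171 0.076  0.239 ] [0.5314 0.0855 0.2449]
grip 987 [0.4467 0.0847 0.2637] [0.4359 0.0741 0.2571] [0.4579 0.0956 0.2668]
screw 496 [0.6191 0.0875 0.2552] [0.6102 0.0769 0.2511] [0.6296 0.0981 0.2573]
pawl_tab 0.94 [258.776 175.98  329.112 254.688]
lever_grip 0.66 [247.688  70.98  328.384 279.594]
lever_grip 0.58 [  2.408 165.48   14.112 266.196]
```

View pics/w0.png

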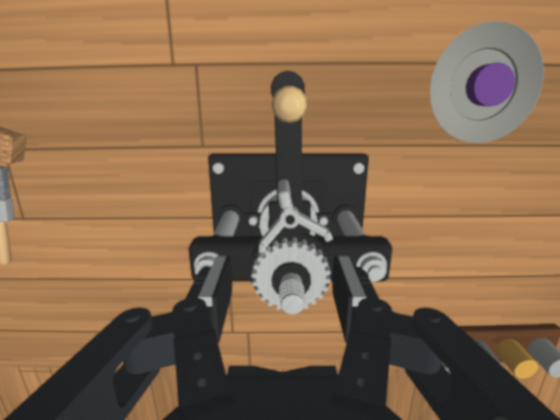

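Request:
{"op": "jog_arm", "data": {
  "increments": [0.4,0.2,0.2,4,0,0,0,0.4,0.2,0.2,8,0,0,0,0.4,0.2,0.2,10.9,0,0,0,0.4,0.2,1.2,10.9,0,0,0,0.4,0.2,2.0,10.9,0,0,0,0.4,0.2,2.5,10.9,0,0,0,0.4,0.2,2.8,10.9,0,0,0,0.4,0.2,3.1,10.9,0,0,0,0.4,0.2,3.4,10.9,0,0,0,0.4,0.2,3.6,10.9,0,0,0,0.4,0.2,3.6,10.9,0,0,0]
}}

```text
time: 3.45
tcp_pos: [0.5221, 0.1187, 0.2209]
eef_rot: [0.003, 3.141, 0.0]
force: [0.7, 0.3, -0.6]
grip_width: 0.0514
grasp_force: 0.0
```

Request:
{"op": "jog_arm", "data": {
  "increments": [0.4,0,-1.5,0,0,0,0,0.4,0,-1.5,-4,0,0,0,0.4,2,-1.5,-8,0,0,0,0.4,5,-2,-10.5,0,0,0,0.4,7.5,-3,-10.5,0,0,0,0.4,7.5,-3,-10.5,0,0,0]
}}

```text
time: 4.05
tcp_pos: [0.445, 0.0874, 0.3276]
eef_rot: [0.005, 3.139, -0.001]
force: [0.1, 0.1, -0.4]
grip_width: 0.0515
grasp_force: 0.0
```

```bash
python3 - <<'E'
from h import *
s=sensors.state(); i=camera_info('wrist'); im,d=camera('wrist'); print(s['tcp_pos'])
cv2.imwrite('pics/w1.png',im)
v,u=np.mgrid[0:420,0:560]; p=pix2w(i,u.ravel().astype(float),v.ravel().astype(float),d.ravel()); ok=d.ravel()>0
x,y,z=p.T
def st(n,m):
    q=p[m&ok]
    if len(q): print(n,len(q),q.mean(0).round(4),np.percentile(q,3,0).round(4),np.percentile(q,97,0).round(4))
st('tab',(z>.238)&(z<.25)&(abs(x-.525)<.03)&(abs(y-.09)<.03))
st('grip',(z>.255)&(z<.275)&(abs(x-.447)<.03)&(abs(y-.085)<.05))
st('screw',(z>.25)&(z<.27)&(abs(x-.62)<.03)&(abs(y-.085)<.03))
E
```

```text
[0.44499283 0.08738766 0.32763036]
tab 171 [0.5231 0.081  0.243 ] [0.5168 0.0759 0.2392] [0.5313 0.086  0.2448]
grip 755 [0.444  0.0849 0.2632] [0.4346 0.0742 0.2565] [0.4555 0.0953 0.2666]
screw 205 [0.6138 0.0875 0.2541] [0.6096 0.0775 0.2506] [0.6185 0.0978 0.257 ]
```

View pics/w1.png

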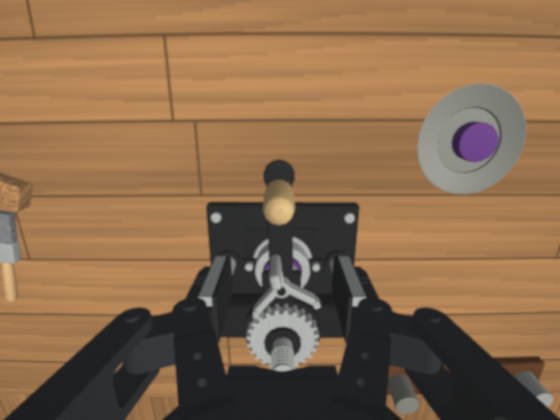

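The picture shows the tab at (277,270), still leaning left (not flipped), and the grip unmoved at (279,205). I'll repeat the push deeper, slower and with narrower fingers.

Request:
{"op": "jog_arm", "data": {
  "increments": [0.4,-4,-0.3,0,0,0,0,0.4,-7.8,-0.5,0,0,0,0,0.4,-7.8,-0.5,3,0,0,0,0.4,-7.8,-0.5,7,0,0,0,0.4,-7.8,-0.5,11.2,0,0,0,0.6,-7.8,-0.5,11.2,0,0,0,0.6,-7.8,-0.5,11.2,0,0,0,0.6,-7.8,-0.5,11.2,0,0,0]
}}

```text
time: 4.9
tcp_pos: [0.527, 0.0834, 0.2163]
eef_rot: [0.003, 3.137, 0.0]
force: [0.5, -0.1, 0.4]
grip_width: 0.0343
grasp_force: 0.0
```

```bash
python3 - <<'E'
from h import *
s=sensors.state(); print(s['tcp_pos'],s['force'],s['grip_width'])
im,d=camera('wrist'); a=im[180:420,130:430]
im2,_=camera('side'); b=im2[120:220,240:340]
cv2.imwrite('pics/w2.png',np.hstack([cv2.resize(a,(500,400)),cv2.resize(b,(300,400),interpolation=2)]))
E
```

```text
[0.527025   0.0834238  0.21632895] [ 0.53487604 -0.10041918  0.44146762] 0.03426214479918201
```

View pics/w2.png

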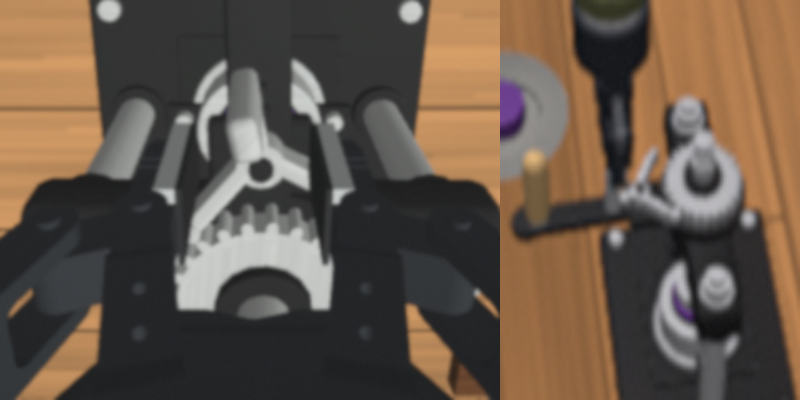

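The tab at (245,110) is between the fingertips at (175,150) and (335,150). The fingers straddle it, so now I push slowly to the left.

Request:
{"op": "jog_arm", "data": {
  "increments": [0.6,0,0.7,0,0,0,0,0.6,0,1.0,0,0,0,0,0.6,0,1.3,0,0,0,0,0.6,0,1.6,0,0,0,0,0.6,0,1.6,0,0,0,0]
}}

```text
time: 5.5
tcp_pos: [0.5249, 0.1002, 0.2138]
eef_rot: [-0.002, -3.142, -0.001]
force: [-0.1, -0.6, -0.6]
grip_width: 0.034
grasp_force: 0.0
```

Request:
{"op": "jog_arm", "data": {
  "increments": [0.6,0,0.3,0,0,0,0,0.6,0,0.6,0,0,0,0,0.6,0,0.9,0,0,0,0,0.6,0,1.0,0,0,0,0,0.6,0,1.0,0,0,0,0]
}}

```text
time: 6.0
tcp_pos: [0.5251, 0.1098, 0.2137]
eef_rot: [0.002, 3.142, 0.0]
force: [-0.3, -2.1, 0.1]
grip_width: 0.0344
grasp_force: 0.8
```

```bash
python3 - <<'E'
from h import *
s=sensors.state(); print(s['tcp_pos'],s['force'],s['grip_width'])
im,d=camera('wrist'); a=im[180:420,130:430]
im2,_=camera('scene'); b=im2[150:250,260:350]
cv2.imwrite('pics/w3.png',np.hstack([cv2.resize(a,(440,400)),cv2.resize(b,(360,400),interpolation=2)]))
E
```

```text
[0.5250553  0.10978403 0.21374122] [-0.32424473 -2.08568763  0.13023125] 0.034352907315126115
```

View pics/w3.png

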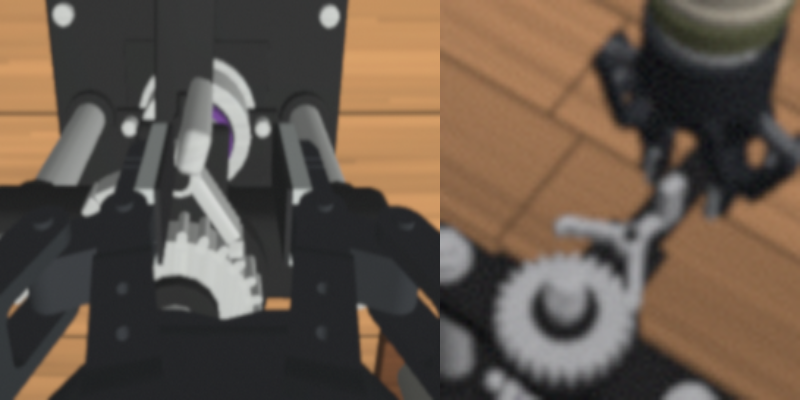

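The tab (195,125) is now against the right-hand finger (150,165) at about 2 N, so I keep pushing gently.

Request:
{"op": "jog_arm", "data": {
  "increments": [0.6,0,0.2,0,0,0,0,0.6,0,0.4,0,0,0,0,0.6,0,0.4,0,0,0,0]
}}

```text
time: 6.4
tcp_pos: [0.5252, 0.1136, 0.2138]
eef_rot: [0.003, 3.141, -0.0]
force: [0.8, -2.6, -0.7]
grip_width: 0.0337
grasp_force: 1.3
```

```bash
python3 - <<'E'
from h import *
i=camera_info('wrist'); im,d=camera('wrist')
v,u=np.mgrid[0:420,0:560]; p=pix2w(i,u.ravel().astype(float),v.ravel().astype(float),d.ravel()); ok=d.ravel()>0
x,y,z=p.T
def st(n,m):
    q=p[m&ok]
    if len(q): print(n,len(q),q.mean(0).round(4),np.percentile(q,3,0).round(4),np.percentile(q,97,0).round(4))
st('tab',(z>.238)&(z<.248)&(abs(x-.525)<.014)&(abs(y-.095)<.02))
st('tabrgb',(z>.22)&(z<.25)&(abs(x-.525)<.014)&(abs(y-.095)<.02)&(im.reshape(-1,3).mean(1)>120))
st('grip',(z>.255)&(z<.275)&(abs(x-.447)<.03)&(abs(y-.085)<.05))
E
```

```text
tab 675 [0.5243 0.1025 0.2434] [0.5146 0.0925 0.2389] [0.533  0.1092 0.2471]
tabrgb 678 [0.5241 0.1049 0.2399] [0.5189 0.0984 0.2228] [0.5328 0.1098 0.2448]
grip 3469 [0.447  0.1027 0.2639] [0.4366 0.0923 0.2579] [0.4578 0.1129 0.2668]
```

Request:
{"op": "jog_arm", "data": {
  "increments": [0.6,0,-0.8,0,0,0,0,0.6,0,-0.8,0,0,0,0,0.5,0,-0.8,-4,0,0,0,0.4,0,-0.8,-8,0,0,0,0.4,4,-0.8,-11,0,0,0,0.4,7.7,-0.8,-11,0,0,0,0.4,7.7,-0.8,-11,0,0,0]
}}

```text
time: 7.15
tcp_pos: [0.4445, 0.1062, 0.3257]
eef_rot: [0.002, 3.141, 0.002]
force: [0.4, -0.4, -0.2]
grip_width: 0.0516
grasp_force: 0.0
```

```bash
cat > look.py <<'E'
from h import *
s=sensors.state(); print(s['tcp_pos'],s['force'],s['grip_width'])
i=camera_info('wrist'); im,d=camera('wrist'); cv2.imwrite('pics/last.png',im)
v,u=np.mgrid[0:420,0:560]; p=pix2w(i,u.ravel().astype(float),v.ravel().astype(float),d.ravel()); ok=d.ravel()>0
x,y,z=p.T
def st(n,m):
    q=p[m&ok]
    if len(q): print(n,len(q),q.mean(0).round(4),np.percentile(q,3,0).round(4),np.percentile(q,97,0).round(4))
st('tab',(z>.236)&(z<.248)&(abs(x-.525)<.014)&(abs(y-.095)<.03))
st('grip',(z>.255)&(z<.275)&(abs(x-.447)<.03)&(abs(y-.085)<.05))
E
python3 look.py
```

```text
[0.44446389 0.10615166 0.32567832] [ 0.41943482 -0.42086268 -0.22954953] 0.05160780638784747
tab 189 [0.5245 0.1036 0.2423] [0.5186 0.0981 0.2366] [0.532  0.1089 0.2449]
grip 768 [0.4445 0.1019 0.2631] [0.4351 0.0911 0.2561] [0.4558 0.1126 0.2665]
```

View pics/last.png

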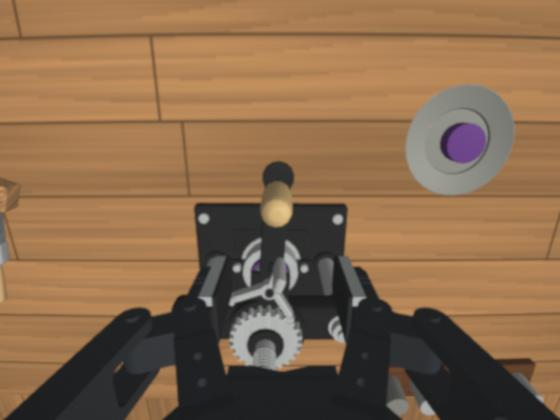

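The tab at (279,272) now leans right of its pivot (269,293), so the pawl is on lowering. Next, over the grip and a back stroke.

```bash
cat > arc.py <<'E'
import sys; from h import *
s=sensors.state(); R=Ro.from_rotvec(s['eef_rot']); p=s['tcp_pos']
v=p[:2]-AX; a=np.arctan2(v[1],-v[0]); t=np.array([np.sin(a),np.cos(a)])
print('a',a.round(3),'r',np.hypot(*v).round(4),'z',p[2].round(4),'yaw',(R.as_euler('zyx')[0]-np.pi if 0 else np.arctan2(*(R.as_matrix()[:2,1]*[-1,1]))).round(3),'Ftan',(s['force'][:2]@t).round(2),'Frad',(s['force'][:2]@[-np.cos(a),np.sin(a)]).round(2),s['grip_width'].round(4))
z=float(sys.argv[1])
if len(sys.argv)>2:
    e,n=float(sys.argv[2]),int(sys.argv[3]); s0=float(sys.argv[4]) if len(sys.argv)>4 else a
    rel(p,R,[(np.r_[AX+.1745*np.array([-np.cos(b),np.sin(b)]),z],-b) for b in np.linspace(s0,e,n+1)[1:]])
E
python3 arc.py .216 .089 1; python3 arc.py .216 -.85 8 .089
```

```text
Traceback (most recent call last):
  File "arc.py", line 4, in <module>
    print('a',a.round(3),'r',np.hypot(*v).round(4),'z',p[2].round(4),'yaw',(R.as_euler('zyx')[0]-np.pi if 0 else np.arctan2(*(R.as_matrix()[:2,1]*[-1,1]))).round(3),'Ftan',(s['force'][:2]@t).round(2),'Frad',(s['force'][:2]@[-np.cos(a),np.sin(a)]).round(2),s['grip_width'].round(4))
                                                                                                                                                                                                                                                                ^^^^^^^^^^^^^^^^^^^^^
AttributeError: 'float' object has no attribute 'round'
Traceback (most recent call last):
  File "arc.py", line 4, in <module>
    print('a',a.round(3),'r',np.hypot(*v).round(4),'z',p[2].round(4),'yaw',(R.as_euler('zyx')[0]-np.pi if 0 else np.arctan2(*(R.as_matrix()[:2,1]*[-1,1]))).round(3),'Ftan',(s['force'][:2]@t).round(2),'Frad',(s['force'][:2]@[-np.cos(a),np.sin(a)]).round(2),s['grip_width'].round(4))
                                                                                                                                                                                                                                                                ^^^^^^^^^^^^^^^^^^^^^
AttributeError: 'float' object has no attribute 'round'
```

```bash
sed -i "s/s\['grip_width'\].round(4)/s['grip_width']/; s/(R.as_euler('zyx')\[0\]-np.pi if 0 else \(np.arctan2(.*\[-1,1\]))\))\.round(3)/\1.round(3)/" arc.py
python3 arc.py .216 .089 1; python3 arc.py .216 -.85 8 .089
```

```text
a 0.111 r 0.176 z 0.325 yaw -0.001 Ftan -0.74 Frad -0.67 0.051489460050738935
[-0.09 -0.41 10.9   0.    0.    0.09]
a 0.111 r 0.176 z 0.325 yaw -0.001 Ftan -0.74 Frad -0.67 0.051489460050738935
[-0.04 -2.46 10.9   0.    0.   -0.03]
[-0.22 -4.5  10.9   0.    0.   -0.15]
[-0.63 -6.5  10.89  0.    0.   -0.26]
[-1.28 -8.44 10.89  0.    0.   -0.38]
[ -2.16 -10.3   10.89   0.     0.    -0.5 ]
[ -3.24 -12.03  10.89   0.     0.    -0.62]
[ -4.52 -13.63  10.9    0.     0.    -0.73]
[ -5.98 -15.07  10.9    0.     0.    -0.85]
```

Request:
{"op": "jog_arm", "data": {
  "increments": [0.5,0,-0.4,4,0,0,0.09,0.5,0,-0.4,8,0,0,0.09,0.55,0,-0.4,10.9,0,0,0.09,0.6,0,-0.4,10.9,0,0,0.09,0.6,0,-1.4,10.9,0,0,0.03,0.6,-0.04,-2.5,10.9,0,0,-0.03,0.6,-0.1,-3.5,10.9,0,0,-0.09,0.6,-0.2,-4.5,10.9,0,0,-0.15,0.6,-0.2,-4.5,10.9,0,0,-0.15]
}}

```text
time: 8.1
tcp_pos: [0.4514, 0.06, 0.2162]
eef_rot: [-0.23, 3.131, -0.0]
force: [0.1, -0.0, 0.3]
grip_width: 0.0341
grasp_force: 0.0
```

```bash
python3 arc.py .216 -.85 7
```

```text
a -0.155 r 0.1721 z 0.2162 yaw 0.147 Ftan -0.03 Frad -0.07 0.034107245916878
[ 0.14 -1.73  0.02 -0.    0.   -0.11]
[-0.13 -3.44  0.02 -0.    0.   -0.21]
[-0.57 -5.12  0.02 -0.    0.   -0.31]
[-1.18 -6.74  0.02 -0.    0.   -0.41]
[-1.94 -8.3   0.02 -0.    0.   -0.5 ]
[-2.85 -9.77  0.02 -0.    0.   -0.6 ]
[ -3.9  -11.15   0.03  -0.     0.    -0.7 ]
```

Request:
{"op": "jog_arm", "data": {
  "increments": [0.6,0.1,-1.7,0,0,0,-0.11,0.6,-0.1,-3.4,0,0,0,-0.21,0.6,-0.6,-5.1,0,0,0,-0.31,0.6,-1.2,-6.7,0,0,0,-0.41,0.6,-1.9,-8.3,0,0,0,-0.5,0.6,-2.8,-9.8,0,0,0,-0.6,0.6,-3.9,-11.1,0,0,0,-0.7]
}}

```text
time: 8.8
tcp_pos: [0.5053, -0.0435, 0.2158]
eef_rot: [-1.296, 2.862, 0.001]
force: [-2.7, 0.3, 1.5]
grip_width: 0.0342
grasp_force: 1.1
```

```bash
python3 arc.py .216; python3 - <<'E'
from h import *
im,d=camera('scene'); i=camera_info('scene'); a=im[120:260,230:420]
im2,d2=camera('wrist')
cv2.imwrite('pics/s4.png',np.hstack([cv2.resize(a,(440,324)),cv2.resize(im2,(360,324))]))
E
```

```text
a -0.841 r 0.1743 z 0.2158 yaw 0.851 Ftan 2.17 Frad 1.58 0.03415384184449156
```

View pics/s4.png

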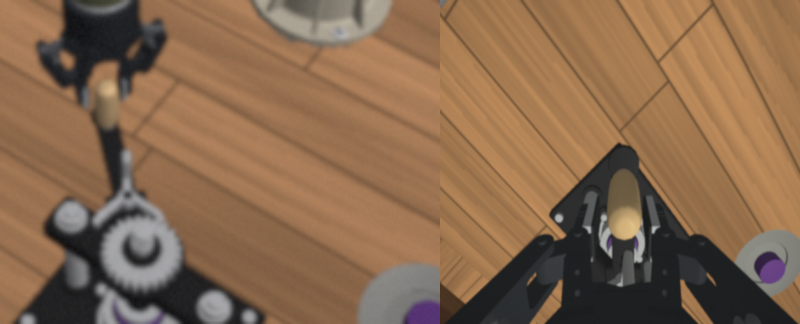

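The grip sits between the fingers and the lever has followed to about -0.84. Now the drive stroke.

```bash
python3 arc.py .216 0 9; python3 arc.py .216 .85 7 0 
```

```text
a -0.851 r 0.1739 z 0.2154 yaw 0.846 Ftan 0.17 Frad -0.02 0.034147045624693215
[-0.01  1.65 -0.06 -0.    0.    0.09]
[-0.23  3.28 -0.06 -0.    0.    0.18]
[-0.61  4.89 -0.06 -0.    0.    0.28]
[-1.14  6.45 -0.07 -0.    0.    0.37]
[-1.81  7.96 -0.07 -0.    0.    0.47]
[-2.63  9.39 -0.07 -0.    0.    0.56]
[-3.57 10.75 -0.07 -0.    0.    0.66]
[-4.64 12.01 -0.07 -0.    0.    0.75]
[-5.82 13.16 -0.07 -0.    0.    0.85]
a -0.851 r 0.1739 z 0.2154 yaw 0.846 Ftan 0.17 Frad -0.02 0.034147045624693215
[-7.49 14.46 -0.07 -0.    0.    0.97]
[-9.3  15.56 -0.07 -0.    0.    1.09]
[-11.23  16.42  -0.07  -0.     0.     1.21]
[-13.26  17.05  -0.07  -0.     0.     1.33]
[-15.34  17.43  -0.07  -0.     0.     1.45]
[-17.45  17.55  -0.07  -0.     0.     1.57]
[-19.57  17.41  -0.07  -0.     0.     1.7 ]
```

Request:
{"op": "jog_arm", "data": {
  "increments": [0.6,0,1.65,0,0,0,0.09,0.6,-0.2,3.3,0,0,0,0.18,0.6,-0.6,4.9,0,0,0,0.28,0.6,-1.1,6.45,0,0,0,0.37,0.6,-1.8,8,0,0,0,0.47,0.6,-2.6,9.4,0,0,0,0.56,0.6,-3.6,10.75,0,0,0,0.66,0.6,-4.6,12,0,0,0,0.75,0.6,-5.8,13.2,0,0,0,0.85]
}}

```text
time: 9.8
tcp_pos: [0.4453, 0.0869, 0.2157]
eef_rot: [0.016, 3.138, -0.006]
force: [4.0, -7.2, -2.0]
grip_width: 0.0343
grasp_force: 3.6
```

```bash
python3 arc.py .216 .85 8
```

```text
a 0.002 r 0.1762 z 0.2157 yaw -0.01 Ftan -7.21 Frad -4.07 0.03432067167880482
[-0.25  1.85 -0.03 -0.    0.    0.1 ]
[-0.53  3.67 -0.04 -0.    0.    0.2 ]
[-1.    5.46 -0.04 -0.    0.    0.31]
[-1.65  7.19 -0.05 -0.    0.    0.42]
[-2.49  8.84 -0.05 -0.    0.    0.52]
[-3.49 10.39 -0.05 -0.    0.    0.63]
[-4.66 11.83 -0.06 -0.    0.    0.73]
[-5.97 13.13 -0.06 -0.    0.    0.84]
```

Request:
{"op": "jog_arm", "data": {
  "increments": [0.6,-0.2,1.85,0,0,0,0.1,0.6,-0.5,3.7,0,0,0,0.2,0.6,-1.0,5.5,0,0,0,0.31,0.6,-1.6,7.2,0,0,0,0.42,0.6,-2.5,8.8,0,0,0,0.52,0.6,-3.5,10.4,0,0,0,0.63,0.6,-4.7,11.8,0,0,0,0.73,0.6,-6,13.1,0,0,0,0.84]
}}

```text
time: 10.6
tcp_pos: [0.5026, 0.2176, 0.2156]
eef_rot: [-1.295, -2.862, 0.007]
force: [-2.4, -8.9, 5.0]
grip_width: 0.0343
grasp_force: 4.2
```

```bash
python3 arc.py .216 0 8; python3 arc.py .216 -.3 3 0; python3 look.py | tail -1
```

```text
a 0.835 r 0.177 z 0.2156 yaw -0.85 Ftan -7.74 Frad -4.97 0.034348360132875774
[-0.37 -1.81 -0.03 -0.    0.   -0.12]
[-0.68 -3.6  -0.02 -0.    0.   -0.22]
[-1.18 -5.35 -0.02 -0.    0.   -0.33]
[-1.85 -7.04 -0.01 -0.    0.   -0.43]
[-2.7  -8.65  0.   -0.    0.   -0.54]
[-3.710e+00 -1.017e+01  1.000e-02 -0.000e+00 -0.000e+00 -6.400e-01]
[ -4.88 -11.57   0.02  -0.    -0.    -0.75]
[ -6.18 -12.84   0.02  -0.    -0.    -0.85]
a 0.835 r 0.177 z 0.2156 yaw -0.85 Ftan -7.74 Frad -4.97 0.034348360132875774
[ -7.55 -13.92   0.03  -0.    -0.    -0.95]
[ -9.01 -14.86   0.04  -0.    -0.    -1.05]
[-10.57 -15.65   0.04  -0.    -0.    -1.15]
[0.50264589 0.21764624 0.21558311] [-2.40368285 -8.8804217   4.97174192] 0.034348360132875774
```

Request:
{"op": "jog_arm", "data": {
  "increments": [0.6,-0.35,-1.8,0,0,0,-0.12,0.6,-0.7,-3.6,0,0,0,-0.22,0.6,-1.2,-5.35,0,0,0,-0.33,0.6,-1.85,-7,0,0,0,-0.43,0.6,-2.7,-8.65,0,0,0,-0.54,0.6,-3.7,-10.2,0,0,0,-0.64,0.6,-4.9,-11.6,0,0,0,-0.75,0.6,-6.2,-12.8,0,0,0,-0.85]
}}

```text
time: 11.45
tcp_pos: [0.4493, 0.0875, 0.2155]
eef_rot: [-0.019, 3.141, 0.003]
force: [-0.8, 2.1, 1.7]
grip_width: 0.0344
grasp_force: 1.0
```

```bash
python3 arc.py .216 -.85 8
```

```text
a 0.006 r 0.1722 z 0.2155 yaw 0.012 Ftan 2.07 Frad 0.8 0.03436235973870878
[ 0.16 -1.86 -0.05  0.    0.   -0.09]
[-0.1  -3.71 -0.06  0.    0.   -0.2 ]
[-0.56 -5.51 -0.06  0.    0.   -0.3 ]
[-1.21 -7.26 -0.06  0.    0.   -0.41]
[-2.05 -8.93 -0.07  0.    0.   -0.52]
[ -3.06 -10.5   -0.07   0.     0.    -0.62]
[ -4.23 -11.95  -0.07   0.     0.    -0.73]
[ -5.54 -13.27  -0.07   0.     0.    -0.84]
```

Request:
{"op": "jog_arm", "data": {
  "increments": [0.6,0.15,-1.85,0,0,0,-0.09,0.6,-0.1,-3.7,0,0,0,-0.2,0.6,-0.55,-5.5,0,0,0,-0.3,0.6,-1.2,-7.25,0,0,0,-0.41,0.6,-2.05,-8.9,0,0,0,-0.52,0.6,-3.05,-10.5,0,0,0,-0.62,0.6,-4.2,-11.95,0,0,0,-0.73,0.6,-5.5,-13.3,0,0,0,-0.84]
}}

```text
time: 12.25
tcp_pos: [0.5063, -0.045, 0.2155]
eef_rot: [-1.297, 2.86, 0.002]
force: [-0.2, 4.4, -0.1]
grip_width: 0.034
grasp_force: 1.3
```

```bash
python3 arc.py .216 -.5 5
```

```text
a -0.851 r 0.1748 z 0.2155 yaw 0.852 Ftan 3.05 Frad -3.13 0.03404298058888548
[-0.08  1.22 -0.05  0.    0.    0.07]
[-0.21  2.44 -0.05  0.    0.    0.14]
[-0.42  3.65 -0.05  0.    0.    0.21]
[-0.72  4.84 -0.05  0.    0.    0.28]
[-1.1   6.   -0.05  0.    0.    0.35]
```

Request:
{"op": "jog_arm", "data": {
  "increments": [0.6,-0.05,0.9,0,0,0,0.05,0.6,-0.15,1.7,0,0,0,0.1,0.6,-0.25,2.6,0,0,0,0.15,0.6,-0.25,2.6,0,0,0,0.15]
}}

```text
time: 12.65
tcp_pos: [0.4886, -0.0266, 0.2153]
eef_rot: [-1.072, 2.952, -0.003]
force: [1.3, -3.9, -1.6]
grip_width: 0.034
grasp_force: 1.7
```

```bash
python3 arc.py .216 -.6 2; python3 arc.py .216 -.4 4 -.6
```

```text
a -0.705 r 0.1746 z 0.2153 yaw 0.697 Ftan -3.8 Frad 1.51 0.03396767412991885
[-0.02  0.92 -0.07 -0.    0.    0.04]
[-0.09  1.83 -0.07 -0.    0.    0.1 ]
a -0.705 r 0.1746 z 0.2153 yaw 0.697 Ftan -3.8 Frad 1.51 0.03396767412991885
[-0.19  2.7  -0.07 -0.    0.    0.15]
[-0.34  3.56 -0.07 -0.    0.    0.2 ]
[-0.53  4.41 -0.07 -0.    0.    0.25]
[-0.77  5.25 -0.08 -0.    0.    0.3 ]
```

Request:
{"op": "jog_arm", "data": {
  "increments": [0.6,0,0.5,0,0,0,0.03,0.6,0,0.9,0,0,0,0.05,0.6,0,0.9,0,0,0,0.05]
}}

```text
time: 12.95
tcp_pos: [0.4837, -0.0206, 0.2154]
eef_rot: [-0.999, 2.977, -0.005]
force: [2.7, -5.6, -2.1]
grip_width: 0.0345
grasp_force: 2.9
```

Request:
{"op": "jog_arm", "data": {
  "increments": [0.6,0,0.5,0,0,0,0.03,0.6,0,0.9,0,0,0,0.05,0.6,0,0.9,0,0,0,0.05]
}}

```text
time: 13.25
tcp_pos: [0.4784, -0.0134, 0.2153]
eef_rot: [-0.924, 3.001, -0.004]
force: [2.9, -5.7, -1.6]
grip_width: 0.0339
grasp_force: 3.0
```

Request:
{"op": "jog_arm", "data": {
  "increments": [0.6,0,0.5,0,0,0,0.03,0.6,0,0.9,0,0,0,0.05,0.6,0,0.9,0,0,0,0.05]
}}

```text
time: 13.55
tcp_pos: [0.4734, -0.0059, 0.2153]
eef_rot: [-0.849, 3.023, -0.004]
force: [2.5, -5.5, -2.1]
grip_width: 0.0341
grasp_force: 3.0
```

```bash
python3 arc.py .216 -.4 3
```

```text
a -0.558 r 0.1746 z 0.2153 yaw 0.548 Ftan -6.04 Frad 0.77 0.034081032334923045
[-0.02  0.92 -0.07 -0.    0.    0.04]
[-0.09  1.83 -0.07 -0.    0.    0.09]
[-0.2   2.74 -0.07 -0.    0.    0.15]
```

Request:
{"op": "jog_arm", "data": {
  "increments": [0.6,0,0.5,0,0,0,0.03,0.6,0,0.9,0,0,0,0.05,0.6,-0.05,1.3,0,0,0,0.075,0.6,-0.05,1.3,0,0,0,0.075]
}}

```text
time: 13.95
tcp_pos: [0.4668, 0.0054, 0.2153]
eef_rot: [-0.735, 3.053, -0.004]
force: [2.4, -6.1, -1.7]
grip_width: 0.0341
grasp_force: 3.0
```

Request:
{"op": "jog_arm", "data": {
  "increments": [0.6,0,0.5,0,0,0,0.03,0.6,0,0.9,0,0,0,0.05,0.6,-0.05,1.3,0,0,0,0.075,0.6,-0.05,1.3,0,0,0,0.075]
}}

```text
time: 14.35
tcp_pos: [0.4612, 0.0172, 0.2153]
eef_rot: [-0.62, 3.078, -0.004]
force: [2.1, -5.6, -2.3]
grip_width: 0.0342
grasp_force: 3.0
```

```bash
python3 arc.py .216 -.3 3
```

```text
a -0.408 r 0.1747 z 0.2153 yaw 0.397 Ftan -6.02 Frad 0.29 0.03419925441569671
[-0.02  0.63 -0.07 -0.    0.    0.03]
[-0.05  1.26 -0.07 -0.    0.    0.06]
[-0.1   1.89 -0.07 -0.    0.    0.1 ]
```

Request:
{"op": "jog_arm", "data": {
  "increments": [0.6,0,0.5,0,0,0,0.03,0.6,-0.02,0.9,0,0,0,0.05,0.6,-0.02,0.9,0,0,0,0.05]
}}

```text
time: 14.65
tcp_pos: [0.4577, 0.0255, 0.2153]
eef_rot: [-0.543, 3.093, -0.004]
force: [1.8, -5.6, -1.4]
grip_width: 0.0345
grasp_force: 3.0
```

Request:
{"op": "jog_arm", "data": {
  "increments": [0.6,0,0.5,0,0,0,0.03,0.6,-0.02,0.9,0,0,0,0.05,0.6,-0.02,0.9,0,0,0,0.05]
}}

```text
time: 14.95
tcp_pos: [0.4547, 0.034, 0.2153]
eef_rot: [-0.465, 3.106, -0.004]
force: [-0.0, -5.4, -0.2]
grip_width: 0.0336
grasp_force: 3.0
```

Request:
{"op": "jog_arm", "data": {
  "increments": [0.6,0,0.5,0,0,0,0.03,0.6,-0.02,0.9,0,0,0,0.05,0.6,-0.02,0.9,0,0,0,0.05]
}}

```text
time: 15.25
tcp_pos: [0.4522, 0.0427, 0.2153]
eef_rot: [-0.388, 3.117, -0.004]
force: [0.4, -5.6, -0.4]
grip_width: 0.0345
grasp_force: 3.0
```

Request:
{"op": "jog_arm", "data": {
  "increments": [0.6,0,0.5,0,0,0,0.03,0.6,-0.02,0.9,0,0,0,0.05,0.6,-0.02,0.9,0,0,0,0.05]
}}

```text
time: 15.55
tcp_pos: [0.4501, 0.0515, 0.2153]
eef_rot: [-0.31, 3.125, -0.004]
force: [1.1, -6.2, -1.1]
grip_width: 0.0341
grasp_force: 3.0
```

```bash
python3 arc.py .216 0 3
```

```text
a -0.202 r 0.175 z 0.2153 yaw 0.197 Ftan -6.32 Frad 0.14 0.034143675372355395
[-0.08  1.17 -0.07 -0.    0.    0.06]
[-0.19  2.34 -0.07 -0.    0.    0.13]
[-0.38  3.5  -0.08 -0.    0.    0.2 ]
```

Request:
{"op": "jog_arm", "data": {
  "increments": [0.6,0,0.5,0,0,0,0.03,0.6,-0.02,0.9,0,0,0,0.05,0.6,-0.02,0.9,0,0,0,0.05]
}}

```text
time: 15.85
tcp_pos: [0.4484, 0.0603, 0.2153]
eef_rot: [-0.231, 3.132, -0.004]
force: [0.7, -6.3, -0.5]
grip_width: 0.0342
grasp_force: 3.0
```

Request:
{"op": "jog_arm", "data": {
  "increments": [0.6,0,0.5,0,0,0,0.03,0.6,-0.02,0.9,0,0,0,0.05,0.6,-0.02,0.9,0,0,0,0.05]
}}

```text
time: 16.15
tcp_pos: [0.4472, 0.0693, 0.2153]
eef_rot: [-0.153, 3.137, -0.004]
force: [0.8, -5.7, 0.1]
grip_width: 0.0343
grasp_force: 3.0
```

Request:
{"op": "jog_arm", "data": {
  "increments": [0.6,0,0.5,0,0,0,0.03,0.6,-0.02,0.9,0,0,0,0.05,0.6,-0.02,0.9,0,0,0,0.05]
}}

```text
time: 16.45
tcp_pos: [0.4465, 0.0783, 0.2153]
eef_rot: [-0.075, 3.14, -0.004]
force: [-0.2, -6.7, 0.1]
grip_width: 0.0341
grasp_force: 3.0
```

Request:
{"op": "jog_arm", "data": {
  "increments": [0.6,0,0.5,0,0,0,0.03,0.6,-0.02,0.9,0,0,0,0.05,0.6,-0.02,0.9,0,0,0,0.05]
}}

```text
time: 16.75
tcp_pos: [0.4463, 0.0872, 0.2153]
eef_rot: [0.004, 3.141, -0.004]
force: [0.9, -7.0, 1.0]
grip_width: 0.0341
grasp_force: 3.2
```

```bash
python3 arc.py .216 .1 2
```

```text
a 0.004 r 0.1752 z 0.2153 yaw -0.003 Ftan -6.95 Frad -0.92 0.03408418915390263
[-0.09  0.84 -0.07 -0.    0.    0.05]
[-0.16  1.68 -0.07 -0.    0.    0.1 ]
```

Request:
{"op": "jog_arm", "data": {
  "increments": [0.6,0,0.5,0,0,0,0.03,0.6,-0.02,0.9,0,0,0,0.05,0.6,-0.02,0.9,0,0,0,0.05]
}}

```text
time: 17.05
tcp_pos: [0.4465, 0.0957, 0.2153]
eef_rot: [0.083, 3.14, -0.006]
force: [0.7, -8.0, 0.4]
grip_width: 0.0344
grasp_force: 3.9
```

Request:
{"op": "jog_arm", "data": {
  "increments": [0.6,0,0.4,0,0,0,0.02,0.6,-0.02,0.6,0,0,0,0.03,0.6,-0.02,0.6,0,0,0,0.03]
}}

```text
time: 17.35
tcp_pos: [0.4468, 0.1011, 0.2153]
eef_rot: [0.13, 3.138, -0.008]
force: [0.3, -9.6, 0.2]
grip_width: 0.0343
grasp_force: 4.9
```

Request:
{"op": "jog_arm", "data": {
  "increments": [0.6,0,0.3,0,0,0,0.02,0.6,-0.03,0.6,0,0,0,0.03,0.6,-0.03,0.6,0,0,0,0.03]
}}

```text
time: 17.65
tcp_pos: [0.4473, 0.1068, 0.2152]
eef_rot: [0.178, 3.137, -0.009]
force: [-0.3, -11.3, 0.6]
grip_width: 0.0339
grasp_force: 5.5
```

Request:
{"op": "jog_arm", "data": {
  "increments": [0.6,0,0.2,0,0,0,0.01,0.6,-0.02,0.4,0,0,0,0.02,0.6,-0.02,0.4,0,0,0,0.02]
}}

```text
time: 17.95
tcp_pos: [0.4477, 0.1103, 0.2152]
eef_rot: [-0.21, -3.134, 0.01]
force: [-1.6, -12.0, 1.8]
grip_width: 0.0339
grasp_force: 6.2
```

```bash
python3 arc.py .216
```

```text
a 0.136 r 0.1754 z 0.2152 yaw -0.133 Ftan -12.09 Frad -0.03 0.03393759993357024
```

Request:
{"op": "jog_arm", "data": {
  "increments": [0.6,0,0.2,0,0,0,0.01,0.6,-0.02,0.5,0,0,0,0.03,0.6,-0.02,0.5,0,0,0,0.03]
}}

```text
time: 18.25
tcp_pos: [0.4485, 0.115, 0.2152]
eef_rot: [-0.257, -3.131, 0.011]
force: [-1.0, -12.8, 1.9]
grip_width: 0.0342
grasp_force: 6.6
```

```bash
python3 arc.py .216
```

```text
a 0.163 r 0.1754 z 0.2152 yaw -0.164 Ftan -12.8 Frad -1.09 0.034224352727621005
```

Request:
{"op": "jog_arm", "data": {
  "increments": [0.6,0,0.2,0,0,0,0.01,0.6,-0.02,0.4,0,0,0,0.02,0.6,-0.02,0.4,0,0,0,0.02,0.6,-0.02,0.4,0,0,0,0.02]
}}

```text
time: 18.65
tcp_pos: [0.449, 0.1186, 0.2152]
eef_rot: [-0.288, -3.128, 0.012]
force: [-1.8, -14.4, 2.5]
grip_width: 0.0345
grasp_force: 7.1
```

```bash
python3 arc.py .216
```

```text
a 0.184 r 0.1754 z 0.2152 yaw -0.184 Ftan -14.49 Frad -0.83 0.03450383611328336
```

Firm at about 14.5 N. Release and lift off.

Request:
{"op": "jog_arm", "data": {
  "increments": [0.4,0,-0.1,0,0,0,0,0.25,0,-0.3,0,0,0,0,0.25,0,-0.3,0,0,0,0,0.25,0,-0.3,0,0,0,0,0.25,0,-0.3,-4,0,0,0,0.25,0,-0.3,-8,0,0,0,0.25,1,-0.3,-12,0,0,0,0.25,3,-0.3,-14,0,0,0,0.25,3,-0.3,-14,0,0,0]
}}

```text
time: 19.55
tcp_pos: [0.4198, 0.1252, 0.3586]
eef_rot: [0.283, 3.123, 0.003]
force: [0.6, -0.2, 0.0]
grip_width: 0.0641
grasp_force: 0.0
```

```bash
python3 look.py
```

```text
[0.41976504 0.12517911 0.35864615] [ 0.61625393 -0.23123199  0.02399378] 0.06410192019473397
tab 145 [0.5244 0.1043 0.2423] [0.5183 0.0986 0.2369] [0.5325 0.1098 0.2446]
grip 566 [0.4444 0.103  0.263 ] [0.4352 0.0919 0.2561] [0.4558 0.1135 0.2665]
```

View pics/last.png

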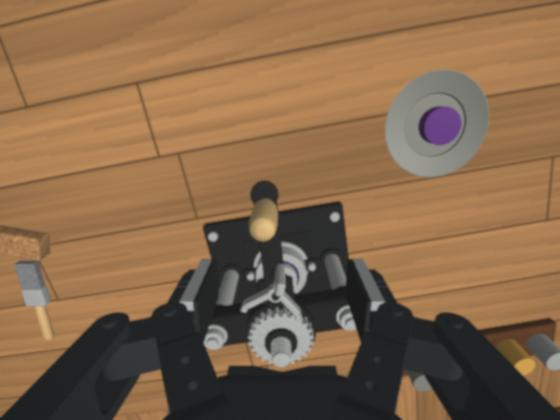

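The grip is free at (265,220) and the tab still leans to lowering, but the grip is about 12 mm further back than the loaded TCP suggested. I'll test the tightness with a careful second push.

```bash
python3 - <<'E'
from h import *
s=sensors.state(); R=Ro.from_rotvec(s['eef_rot'])
rel(s['tcp_pos'],R,[((.4475,.103,.3586),-.1),((.4475,.103,.2155),-.1)])
E
```

```text
[-3.07 -1.67 -0.2   0.    0.   -0.08]
[-3.01 -1.69 14.11  0.    0.   -0.08]
```

Request:
{"op": "jog_arm", "data": {
  "increments": [0.4,-3,-1.7,0,0,0,-0.08,0.4,-3,-1.7,4,0,0,-0.08,0.4,-3,-1.7,8,0,0,-0.08,0.4,-3,-1.7,12,0,0,-0.08,0.4,-3,-1.7,14.1,0,0,-0.08,0.5,-3,-1.7,14.1,0,0,-0.08,0.5,-3,-1.7,14.1,0,0,-0.08,0.5,-3,-1.7,14.1,0,0,-0.08]
}}

```text
time: 20.4
tcp_pos: [0.4474, 0.1023, 0.2148]
eef_rot: [0.16, 3.136, 0.001]
force: [0.9, 0.2, 0.0]
grip_width: 0.0425
grasp_force: 0.0
```

```bash
sed -i 's/im,d=camera/im,d=camera/' look.py; python3 arc.py .216; python3 look.py|tail -1
```

```text
a 0.09 r 0.1748 z 0.2148 yaw -0.102 Ftan 0.3 Frad -0.88 0.042518251469587404
grip 4122 [0.4425 0.1016 0.2641] [0.4341 0.0712 0.2557] [0.4559 0.1317 0.2738]
```

Request:
{"op": "jog_arm", "data": {
  "increments": [0.5,0,0.4,0,0,0,0,0.5,0,0.8,0,0,0,0,0.5,0,1.2,0,0,0,0,0.5,0,1.2,0,0,0,0]
}}

```text
time: 20.85
tcp_pos: [0.4479, 0.1131, 0.2147]
eef_rot: [0.16, 3.136, -0.005]
force: [-2.0, -6.5, 4.3]
grip_width: 0.0428
grasp_force: 3.1
```

```bash
python3 arc.py .216; python3 look.py|tail -1
```

```text
a 0.152 r 0.1756 z 0.2147 yaw -0.102 Ftan -6.69 Frad 0.95 0.042761646201520884
grip 3434 [0.4432 0.1029 0.2638] [0.4346 0.0818 0.2558] [0.4568 0.1343 0.2733]
```

```bash
sed -i "s/^st('grip'.*/c=im.reshape(-1,3).astype(int); m=(z>.262)\&(z<.27)\&(abs(x-.447)<.03)\&(abs(y-.105)<.05)\&(c[:,2]-c[:,0]>40); st('grip',m)/" look.py; python3 look.py|tail -1
```

```text
grip 1600 [0.4458 0.1068 0.2646] [0.4375 0.097  0.2622] [0.4559 0.116  0.2666]
```

Request:
{"op": "jog_arm", "data": {
  "increments": [0.5,0,0.2,0,0,0,0,0.5,0,0.4,0,0,0,0,0.5,0,0.4,0,0,0,0]
}}

```text
time: 21.25
tcp_pos: [0.448, 0.1155, 0.2146]
eef_rot: [0.162, 3.136, -0.01]
force: [-2.7, -12.0, 4.5]
grip_width: 0.0426
grasp_force: 5.9
```

```bash
python3 arc.py .216; python3 look.py|tail -1
```

```text
a 0.166 r 0.1759 z 0.2146 yaw -0.103 Ftan -12.3 Frad 0.7 0.042565831964668344
grip 1591 [0.446  0.1091 0.2646] [0.4377 0.0995 0.2622] [0.4563 0.1183 0.2666]
```

Request:
{"op": "jog_arm", "data": {
  "increments": [0.5,0,0.1,0,0,0,0,0.5,0,0.2,0,0,0,0,0.5,0,0.2,0,0,0,0,0.5,0,0.2,0,0,0,0]
}}

```text
time: 21.7
tcp_pos: [0.4481, 0.117, 0.2146]
eef_rot: [0.163, 3.137, -0.012]
force: [-2.3, -13.7, 4.5]
grip_width: 0.0428
grasp_force: 6.7
```

```bash
python3 arc.py .216; python3 look.py|tail -1
```

```text
a 0.174 r 0.1761 z 0.2146 yaw -0.104 Ftan -13.87 Frad -0.14 0.04277577483584979
grip 1601 [0.4462 0.1106 0.2646] [0.438  0.1009 0.2622] [0.4565 0.1199 0.2666]
```

Request:
{"op": "jog_arm", "data": {
  "increments": [0.5,0,0.1,0,0,0,0,0.5,0,0.2,0,0,0,0,0.5,0,0.2,0,0,0,0,0.5,0,0.2,0,0,0,0]
}}

```text
time: 22.15
tcp_pos: [0.4482, 0.1189, 0.2146]
eef_rot: [0.163, 3.137, -0.012]
force: [-2.0, -12.7, 5.2]
grip_width: 0.0429
grasp_force: 7.0
```

```bash
python3 arc.py .216; python3 look.py|tail -1
```

```text
a 0.185 r 0.1763 z 0.2146 yaw -0.104 Ftan -12.82 Frad -0.35 0.04290552811599689
grip 1597 [0.4465 0.1124 0.2646] [0.4383 0.1028 0.2622] [0.4567 0.1216 0.2666]
```

Request:
{"op": "jog_arm", "data": {
  "increments": [0.5,0,0.1,0,0,0,0,0.5,0,0.2,0,0,0,0,0.5,0,0.2,0,0,0,0,0.5,0,0.2,0,0,0,0]
}}

```text
time: 22.6
tcp_pos: [0.4483, 0.1207, 0.2146]
eef_rot: [0.163, 3.137, -0.013]
force: [-3.0, -14.8, 5.3]
grip_width: 0.043
grasp_force: 7.2
```

```bash
python3 arc.py .216; python3 look.py|tail -1
```

```text
a 0.195 r 0.1765 z 0.2146 yaw -0.104 Ftan -15.1 Frad 0.07 0.04303893246066225
grip 1596 [0.4468 0.1143 0.2646] [0.4385 0.1045 0.2623] [0.4568 0.1236 0.2666]
```

Request:
{"op": "jog_arm", "data": {
  "increments": [0.45,0,-0.2,0,0,0,0,0.4,0,-0.4,0,0,0,0,0.35,0,-0.6,0,0,0,0,0.3,0,-0.9,0,0,0,0,0.3,0,-0.9,0,0,0,0,0.3,0,-0.9,0,0,0,0]
}}

```text
time: 23.25
tcp_pos: [0.4478, 0.1154, 0.2139]
eef_rot: [0.16, 3.137, 0.001]
force: [-1.1, 0.1, -0.7]
grip_width: 0.0597
grasp_force: 0.0
```

```bash
python3 arc.py .216; python3 look.py|tail -2
```

```text
a 0.165 r 0.1761 z 0.2139 yaw -0.102 Ftan -0.11 Frad 1.07 0.059690976595370523
tab 20 [0.5193 0.1059 0.2365] [0.5185 0.1028 0.236 ] [0.5204 0.1088 0.2374]
grip 1614 [0.4455 0.103  0.2645] [0.4372 0.0932 0.2622] [0.4554 0.1122 0.2665]
```

The lever springs back to the same place (0.103) each time and takes about 12 N again almost at once, so the clamp holds. Lift clear.

Request:
{"op": "jog_arm", "data": {
  "increments": [0.3,0,-0.5,0,0,0,0,0.3,0,-0.5,-4,0,0,0,0.3,0,-0.5,-8,0,0,0,0.3,0,-0.5,-12,0,0,0,0.3,3,-0.5,-14,0,0,0,0.3,3,-0.5,-14,0,0,0,0.3,3,-0.5,-14,0,0,0]
}}

```text
time: 24.0
tcp_pos: [0.4176, 0.1132, 0.3544]
eef_rot: [0.159, 3.135, 0.001]
force: [0.3, 0.3, -0.4]
grip_width: 0.0597
grasp_force: 0.0
```

```bash
python3 look.py && python3 -c "
from h import *
print(env.close_job())"
```

```text
[0.41757484 0.11318941 0.35435662] [ 0.30203273  0.26962317 -0.40757193] 0.05971378922242561
tab 150 [0.5244 0.1042 0.2423] [0.5186 0.0987 0.2366] [0.5325 0.1097 0.2449]
grip 422 [0.4461 0.1026 0.2644] [0.4373 0.0929 0.2622] [0.456  0.1122 0.2664]
the job is handed in; nothing more can be done
None
```

The job is handed in at 24 s with the pawl on lowering, the lever wound to about 15 N at the grip and let go, and nothing else touched; the ram's force on the puck was only judged from the lever's feel (it took about 12 N again on re-pushing), and no verdict came back.

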